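Clamp an inlaid panel in the bench press

TASK

The shell inlay on the panel in the bench press has to be clamped while its glue sets. Pull the sliding safety catch on the press's beam fully back, then swing the crank handle clockwise (seen from above) until you feel the pad bear firmly on the panel: stop when the crank pushes about 6 N harder than it swung free, no more, or the shell cracks. Let go and leave it clamped, with the catch still back and everything else on the bench left in its place.

Things in the scene. Friction and masses are not known exactly. Their poses are not given: they have to be found in the camera images.
- press: grey two-column bench press, fixed. Origin on the bench under the crank axle, which is its z axis; y along the beam, towards the catch; -x its front. Base 220 (x) x 260 (y) mm; beam from y = -120 to +145 mm, 60 mm wide, top at 155 mm. Under it a ram with a round sprung pad, 100 mm across, hangs 6 to 15 mm above the panel: the gap differs each time and is not measured
- catch (a joint): sliding safety catch: a steel bolt on the beam's top that blocks the crank. 0 = shut (start), 0.028 m = fully back at its stop; it slides along the press's +y, away from the axle, drags with about 4 N and stays where it is left. The crank is free only once it is back by more than 0.020
- catch_grip (a point): the catch's upright square steel tab: 14 x 14 mm, sides along the press's x and y, from 169 to 213 mm above the bench; this point is on its centre line, 15 mm below its top. Beam and bolt lie below it; 60 mm free beside it towards the axle, where the crank's hub stands (44 mm across, 203 mm high)
- handle (a joint): crank angle, rad: 0 = rest, grows clockwise seen from above, limits 0 and 1.9; blocked at about 0.08 while the catch is shut. It takes about 10 N at the knob to keep it turning free (less is felt standing still), and it stays where left, loaded too. 1 rad lowers the pad 12 mm; which meets the panel at 0.45 to 1.3, then the push grows by 34 N per rad, the clamping force by 450 N per rad
- handle_grip (a point): the crank's knob: upright round dark wooden post, 24 mm across, from 197 to 259 mm above the bench, on the end of a flat arm 20 mm wide; this point is on its centre line, 29 mm below its top. It runs on a circle of radius 160 mm about the press's z axis; at joint 0 it lies at 220 degrees, counted from the press's +x towards +y, and this angle falls as the crank turns
- panel: square brown board with rings of white shell chips, 150 x 150 x 10 mm, lying loose on the press's bed under the pad; origin under its centre. It is already in place
- tea_glass: clear glass mug, 72 mm across the rim, 100 mm tall, with a side handle; origin under its centre. Bystander
- glue_jar: white closed jar, 64 mm across, 85 mm tall; origin under its centre. Bystander
- chip_bowl: white bowl of shell chips, 110 mm across, 45 mm tall; origin under its centre. Bystander
- brush: brush with a wooden handle, lying flat; its long axis is x. Bystander
- offcut: pale wooden block, 50 x 140 x 30 mm; origin under its centre. Bystander
- spare_panel: a second inlaid panel, 150 x 150 x 10 mm, lying on the bench; origin under its centre. Bystander
Mind the look-alikes: they are no part of the job. What is shaped like the panel but orange or pink is not meant.

How it is judged:
On the way, in this order (a step that is already met when the one before it is completed fails the run):
1. the catch is pulled back (at least 22 of its 28 mm) with the crank still at rest (value of joint catch above 0.022 m and value of joint handle below 0.12 rad), for 0.2 s.
2. the crank has brought the pad to bear on the panel with more than 25 N (contact force between press and panel above 25 N), for 0.3 s.
At the end, for the whole second after the job is handed in: The catch is back by more than 20 mm, the press bears on the panel with 25 to 140 N by itself, the crank is at rest, the panel is at rest within 12 mm of where it lay (value of joint catch above 0.02 m and contact force between press and panel between 25 and 140 N and velocity of joint handle between -0.05 and 0.05 rad/s and distance of panel from where it was at the start of the episode below 0.012 m and linear speed of panel below 0.02 m/s); the robot touches nothing.
It fails at once if the panel is crushed: more than 170 N on it (contact force between press and panel above 170 N).
It fails at once if a bystander is moved by more than 30 mm (distance of any of tea_glass, glue_jar, chip_bowl, brush, offcut, spare_panel from where it was at the start of the episode above 0.03 m).
It also fails if it takes over 61 s, if anything falls off the work surface, if the arm or the gripper's body presses on something with over 40 N, if the wrist force passes 120 N, or if a joint passes its speed limit or range.

ROBOT

A 7-joint arm with a two-finger parallel gripper is mounted at the origin on the work surface. World frame = base frame: x ahead of the robot, y to its left, z up, the work surface at z = 0. Lengths are in m, angles in rad, forces in N, time in s.
With the tool pointing down it reaches from about 0.425 to 0.925 m from the base axis. Payload 6.8 kg.
Tool frame: the origin (TCP) lies on the mounting face of the last link; the fingertips stand 173 mm ahead of it and the grasp point (between the pads) lies 155 mm ahead of it; z points along the fingers, y is the direction in which the jaws open and shut (so a half turn about z gives the same grasp; the last joint's range is limited). The gripper opens to 85 mm and grips with 20 to 120 N. Pads are 22 mm wide; open, the fingers measure 114 mm over their backs; the gripper's body (76 mm by 85 mm) begins 54 mm behind the grasp point. The pads swing forward as they close: fully open they stand 13 mm farther back than shut.
Start: joints at [-1.287, 0.477, 0.022, 1.555, -0.011, 1.109, -0.083], TCP at [0.258, 0.624, 0.405] pointing down, gripper open.
Joint ranges: [-2.96, 2.96], [-0.34, 2.1], [-1.41, 1.46], [0.24, 2.44], [-1.37, 4.51], [0.17, 1.92], [-2.96, 2.96]. Speed limits (rad/s): [2.39, 2.39, 3.14, 3.14, 3.14, 3.14, 3.14].

INTERFACE

Orientations are given as a unit quaternion [w, x, y, z].
In Python, from station import sensors, read_camera, bot gives the robot as it stands. The module is installed in compiled form; this text tells all that it offers.
- The arm moves only by the tool play_rows, never from a script. Its argument "commands" is a list of rows, each a list of 4 numbers: the shift along the tool's x, y, z in m, then the turn about the tool's z in degrees. A call has 1 to 20 rows; each row shifts and turns the commanded pose from where the row before left it, along the tool's axes as they then stand; what a row does not reach is not made up. A row lasts 1/10 s, in which the tool goes at most 50 mm and 8.59 degrees, less where a joint would pass 70% of its speed; a pose out of reach is approached as far as the arm can. A call with a gripper value outside its range is refused whole. "claw" is the finger opening in m, from 0 to 0.0854, set as the call begins (left out, the last holds). The fingers move at their own pace and stop on an object; "force" is the grip in N (left out, the last holds). Time passes only in rows, so rows that do not move let the fingers close. It gives the time, the measured TCP pose, the force and the opening at its end, in the units of the state.
- sensors.get_obs(): the state, without advancing time (a new reading comes with each control period).
- read_camera(name): name is "side" or "top" or "wrist"; returns a dict with "frame" (384x512x3 uint8, blue, green, red), "depth" (384x512 float32, m along the optical axis (not along the pixel's ray), 0 where there is no reading), "fx", "fy", "cx", "cy" (pixels), "rvec" (rotation vector, rad) and "tvec" (3), from world to camera coordinates, as OpenCV has them; the wrist camera has in their place "T_tool_cam" (4x4, takes a point from camera to tool coordinates, whose origin is the TCP and whose axes are the flange's). Camera axes: x right, y down, z forward; pixel columns grow to the right and rows downward; lengths in m; the calibration is good to about 2 mm. A picture is of the moment at which its call begins: read the wrist's pose just before it.
- bot.hand_in(): hands the job in, once; it reports no verdict.
The state is a dict: "t": time; "q": joint angles; "joint_vel": joint speeds; "joint_torque": joint torques, N m; "eef_pos": TCP position; "tool_rot": TCP orientation; "contact_force": force on the tool from outside, world axes, zero at the start; "torque": the same for the moment, N m; "gripper_width": opening from 0.0 (shut) to 1.0 (fully open).
Only numpy, scipy, OpenCV 4.12 (cv2) and the standard library are available. Lean on these libraries where they do the work, as an engineer would, in place of code of your own. Each camera call takes 0.05 s, during which the arm holds its last target.

## Working session

There is one attempt and no reset: what is moved stays moved. The work goes in short steps, Python scripts to look and compute and a tool call to move; the robot and the scene stay as the last step left them, time stands still between calls to the robot, and variables do not carry over. Pictures are saved under pics/ and viewed, and the job is handed in when it is done.

Besides the shell and the picture viewer there is one more tool, called as name(argument=value, ...), one argument or row to a line, values as JSON. play_rows: Moves the arm, as the interface text tells. Its arguments: {"type":"object","properties":{"commands":{"type":"array"},"claw":{"type":"number"},"force":{"type":"number"}},"required":["commands"]}

```bash
mkdir -p pics; ls; python3 - <<'E'
from station import sensors, read_camera, bot
import cv2,pickle
print(sensors.get_obs())
for n in ["side","top","wrist"]:
    o=sensors.get_obs(); c=read_camera(n); c['obs']=o
    pickle.dump(c,open(f'{n}0.pkl','wb'))
    cv2.imwrite(f'pics/{n}0.png',c['frame'])
    print(n,{k:v for k,v in c.items() if k not in('frame','depth','obs')})
E
```

```text
pics
{'t': 0.0, 'q': array([-1.28710374,  0.47779001,  0.02233679,  1.55645356, -0.01149621,
        1.10930371, -0.08311417]), 'joint_vel': array([ 0.00096185, -0.00073419,  0.0020208 ,  0.00046758,  0.00032698,
       -0.00105577, -0.00022157]), 'joint_torque': array([ 6.24529753e-05, -5.96474218e+01,  1.60768267e+00, -2.81194103e+01,
        1.24034329e-02,  9.33503208e-03, -3.04264027e-07]), 'eef_pos': array([0.25763068, 0.62359843, 0.40373125]), 'tool_rot': array([-1.09720921e-04,  1.94639939e-01,  9.80874334e-01, -9.06614840e-04]), 'contact_force': array([0.09559381, 0.07170057, 0.10632008]), 'torque': array([-4.04401088e-02,  7.39260441e-03, -1.33540227e-05]), 'gripper_width': 0.999464076083121}
side {'fx': 461.4387047506435, 'fy': 461.4387047506435, 'cx': 257.47998359736613, 'cy': 192.1925783365114, 'rvec': array([ 2.25703613, -0.94559492,  0.38407872]), 'tvec': array([-0.37934673,  0.37684073,  1.22649518])}
top {'fx': 389.3199647058087, 'fy': 389.3199647058087, 'cx': 253.00800079704007, 'cy': 187.05872094938684, 'rvec': array([ 2.19682302, -2.1451425 ,  0.10200367]), 'tvec': array([-0.0398476 ,  0.52507017,  1.31968761])}
wrist {'fx': 278.0646178215065, 'fy': 278.0646178215065, 'cx': 254.1044430279019, 'cy': 195.45322802909678, 'T_tool_cam': array([[-1.10005142e-04, -9.56719330e-01, -2.91012218e-01,
         7.46714913e-02],
       [ 9.99999786e-01,  8.22609834e-05, -6.48446285e-04,
         5.29137640e-04],
       [ 6.44320047e-04, -2.91012227e-01,  9.56719117e-01,
         2.97152224e-02],
       [ 0.00000000e+00,  0.00000000e+00,  0.00000000e+00,
         1.00000000e+00]])}
```

View pics/side0.png

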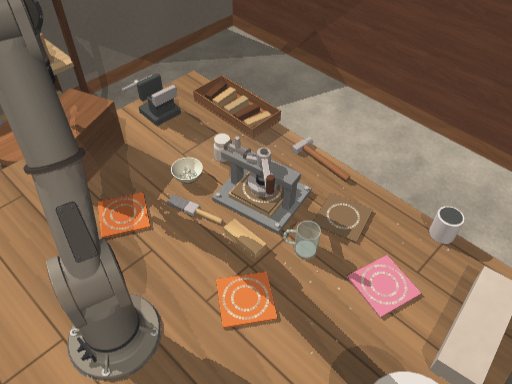

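View pics/top0.png

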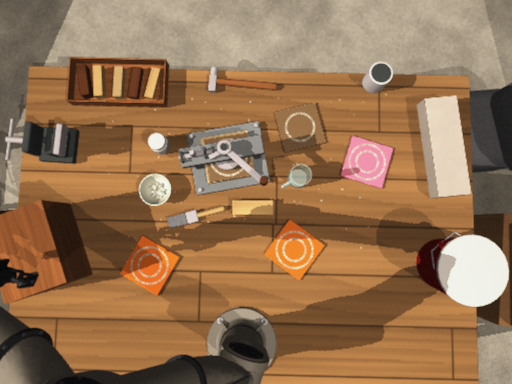

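View pics/wrist0.png

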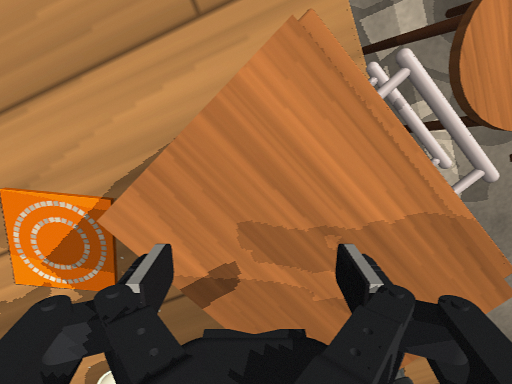

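The press is at (225,157) in the top view, with its hub near (224,147), knob near (264,181) and catch near (187,154). Next I take close crops of it.

```bash
python3 - <<'E'
import cv2,pickle
c=pickle.load(open('top0.pkl','rb'))['frame'][110:205,140:320]
cv2.imwrite('pics/topcrop.png',cv2.resize(c,None,fx=4.4,fy=4.4,interpolation=cv2.INTER_CUBIC))
c=pickle.load(open('side0.pkl','rb'))['frame'][125:235,200:330]
cv2.imwrite('pics/sidecrop.png',cv2.resize(c,None,fx=5,fy=5,interpolation=cv2.INTER_CUBIC))
E
```

```text
(no output)
```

View pics/topcrop.png

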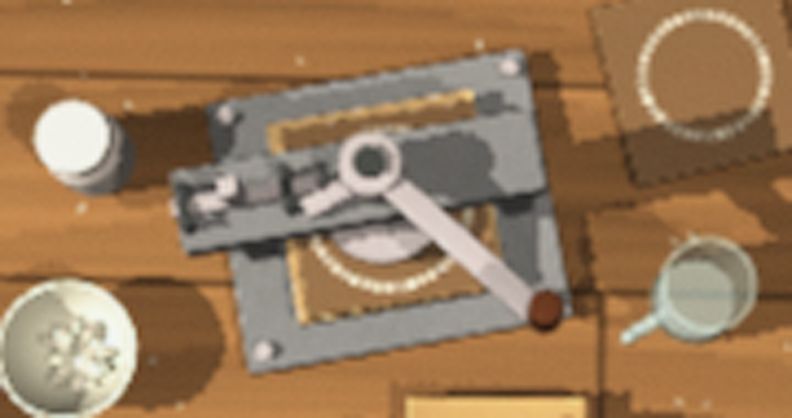

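View pics/sidecrop.png

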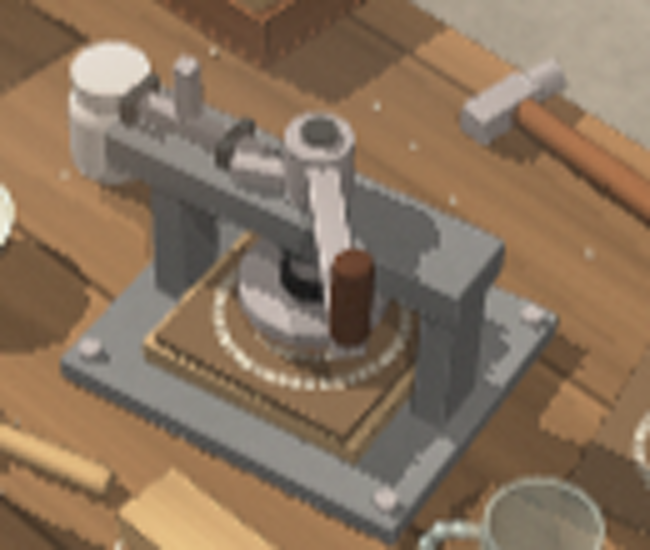

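In the top crop, the hub ring sits at crop (370,162), the knob top at (545,310) and the tab top at about (225,185). In the side crop they are at (320,132), (353,260) and (187,63). Casting rays onto their known heights gives their positions.

```bash
cat > h.py <<'E'
import cv2,numpy as np
def ray(c,uv):
    R=cv2.Rodrigues(c['rvec'])[0]; o=-R.T@c['tvec']
    d=R.T@np.array([(uv[0]-c['cx'])/c['fx'],(uv[1]-c['cy'])/c['fy'],1]); return o,d
def onz(c,uv,z):
    o,d=ray(c,uv); return o+d*(z-o[2])/d[2]
def tri(c1,u1,c2,u2):
    o1,d1=ray(c1,u1);o2,d2=ray(c2,u2);d1=d1/np.linalg.norm(d1);d2=d2/np.linalg.norm(d2)
    s=np.linalg.lstsq(np.c_[d1,-d2],o2-o1,rcond=None)[0]
    a,b=o1+s[0]*d1,o2+s[1]*d2; return (a+b)/2,np.linalg.norm(a-b)
def proj(c,p): return cv2.projectPoints(np.array([p],float),c['rvec'],c['tvec'],np.array([[c['fx'],0,c['cx']],[0,c['fy'],c['cy']],[0,0,1]]),None)[0].ravel()
E
python3 - <<'E'
import pickle; from h import *
T=pickle.load(open('top0.pkl','rb'));S=pickle.load(open('side0.pkl','rb'))
np.set_printoptions(precision=4,suppress=True)
t={'hub':(370,162,.203),'knob':(545,310,.259),'tab':(225,185,.213)}
s={'hub':(320,132),'knob':(353,260),'tab':(187,63)}
P={}
for k in t:
    u=np.array(t[k][:2])/4.4+[139.6,109.6]; v=np.array(s[k])/5+[199.6,124.6]
    a=onz(T,u,t[k][2]);b=onz(S,v,t[k][2]);P[k]=(a+b)/2
    print(k,u,v,'top',a,'side',b,'tri',*tri(T,u,S,v), 'depth',T['depth'][int(u[1]+.5),int(u[0]+.5)])
# brown mask of knob refine
for n,c,ctr in(('top',T,(264,180)),('side',S,(270,185))):
    hsv=cv2.cvtColor(c['frame'],cv2.COLOR_BGR2HSV); x,y=ctr
    print(n); print(c['frame'][y-6:y+7:2,x-6:x+8:2].tolist() if n=='top' else '')
# base corners from the image: angles
h,k,tb=P['hub'],P['knob'],P['tab']
for q in(k,tb): d=q-h; print(np.hypot(*d[:2]),np.degrees(np.arctan2(d[1],d[0])))
# base corners in top crop
for uv in((205,108),(522,50),(570,312),(250,372)):
    print(onz(T,np.array(uv)/4.4+[139.6,109.6],.015))
for uv in((170,172),(540,115),(548,195),(190,253)): print('beam',onz(T,np.array(uv)/4.4+[139.6,109.6],.155))
E
```

```text
hub [223.6909 146.4182] [263.6 151. ] top [0.6302 0.0637 0.203 ] side [0.6335 0.0651 0.203 ] tri [0.63   0.0629 0.2067] 0.0015320051460796392 depth 1.1731329
knob [263.4636 180.0545] [270.2 176.6] top [ 0.5242 -0.0575  0.259 ] side [ 0.5277 -0.0588  0.259 ] tri [ 0.5253 -0.0586  0.2605] 0.0034770489719488187 depth 1.1126509
tab [190.7364 151.6455] [237.  137.2] top [0.6099 0.1611 0.213 ] side [0.6122 0.1598 0.213 ] tri [0.6108 0.1602 0.2135] 0.0025571738956306177 depth 1.1669981
top
[[[163, 168, 181], [104, 107, 112], [122, 126, 129], [150, 154, 160], [150, 157, 159], [114, 122, 128], [42, 72, 104]], [[172, 178, 191], [154, 160, 174], [75, 86, 112], [39, 56, 91], [83, 94, 108], [90, 95, 97], [20, 35, 54]], [[175, 181, 195], [113, 122, 149], [35, 57, 106], [32, 57, 105], [32, 53, 99], [79, 84, 91], [33, 58, 84]], [[180, 185, 199], [69, 85, 121], [36, 59, 111], [33, 58, 109], [32, 55, 103], [113, 119, 128], [44, 64, 86]], [[147, 154, 161], [52, 68, 100], [35, 61, 110], [32, 58, 108], [25, 41, 75], [71, 98, 128], [60, 103, 152]], [[65, 97, 131], [53, 87, 126], [22, 36, 61], [16, 22, 40], [42, 75, 113], [72, 128, 183], [73, 128, 184]], [[72, 126, 181], [72, 125, 180], [67, 117, 170], [67, 118, 170], [72, 125, 180], [73, 126, 181], [70, 124, 180]]]
side

0.16196909891325037 -130.83744774041472
0.09828564022799603 102.2232396209227
[0.7087 0.2128 0.015 ]
[ 0.7622 -0.0402  0.015 ]
[ 0.5511 -0.083   0.015 ]
[0.4974 0.1687 0.015 ]
beam [0.6292 0.2106 0.155 ]
beam [ 0.6769 -0.0533  0.155 ]
beam [ 0.6189 -0.0603  0.155 ]
beam [0.571  0.1939 0.155 ]
```

```bash
cat >> h.py <<'E'
from scipy.spatial.transform import Rotation as Ro
def rot(q): return Ro.from_quat([q[1],q[2],q[3],q[0]])
def sim(p,q,rows):
    p=np.array(p,float);R=rot(q)
    for x,y,z,t in rows:
        p=p+R.apply([x,y,z]);R=R*Ro.from_euler('z',t,degrees=True)
    m=R.as_matrix(); return p,np.degrees(np.arctan2(m[1,1],m[0,1]))
def need(o,tx,ty,tz,jaw):
    "shift in current tool axes and turn to bring TCP there with tool y at bearing jaw(mod 180)"
    R=rot(o['tool_rot']);m=R.as_matrix();y=np.degrees(np.arctan2(m[1,1],m[0,1]))
    t=(y-jaw+90)%180-90
    return R.inv().apply(np.array([tx,ty,tz])-o['eef_pos']),t,y
E
python3 - <<'E'
from h import *; from station import sensors
o=sensors.get_obs()
for n in (11,12):
  for s in(.046,.048,.05):
    p,y=sim(o['eef_pos'],o['tool_rot'],[[0,0,-.03,0]]+[[-s,-.003,0,4.65]]*n);print(n,s,p,y)
E
```

```text
11 0.046 [0.57671926 0.25110276 0.43429392] 16.401494863490072
11 0.048 [0.59158371 0.23587142 0.43430742] 16.401494863490072
11 0.05 [0.60644815 0.22064008 0.43432092] 16.401494863490072
12 0.046 [0.58683023 0.2061276  0.43434922] 11.751496735183991
12 0.048 [0.60225941 0.18897765 0.43436502] 11.751496735183991
12 0.05 [0.61768859 0.17182769 0.43438081] 11.751496735183991
```

play_rows(
  commands=[
    [0, 0, -0.03, 0],
    [-0.048, -0.003, 0, 4.65],
    [-0.048, -0.003, 0, 4.65],
    [-0.048, -0.003, 0, 4.65],
    [-0.048, -0.003, 0, 4.65],
    [-0.048, -0.003, 0, 4.65],
    [-0.048, -0.003, 0, 4.65],
    [-0.048, -0.003, 0, 4.65],
    [-0.048, -0.003, 0, 4.65],
    [-0.048, -0.003, 0, 4.65],
    [-0.048, -0.003, 0, 4.65],
    [-0.048, -0.003, 0, 4.65],
    [-0.048, -0.003, 0, 4.65],
    [0, 0, 0, 0],
    [0, 0, 0, 0],
  ],
  claw=0.06,
)

```text
t: 1.65
eef_pos: [0.6026, 0.1875, 0.4346]
tool_rot: [-0.0, 0.632, 0.775, -0.0]
contact_force: [-0.0, 0.6, -0.7]
gripper_width: 0.703
```

```bash
python3 - <<'E'
from h import *; from station import sensors,read_camera
import pickle
o=sensors.get_obs(); c=read_camera('wrist'); c['obs']=o; pickle.dump(c,open('wrist1.pkl','wb')); cv2.imwrite('pics/wrist1.png',c['frame'])
print(o['t'],o['eef_pos'],o['q'],o['contact_force'],o['gripper_width'])
R=rot(o['tool_rot']).as_matrix(); H=np.eye(4);H[:3,:3]=R;H[:3,3]=o['eef_pos']
W=np.linalg.inv(H@c['T_tool_cam'])
c['rvec']=cv2.Rodrigues(W[:3,:3])[0].ravel();c['tvec']=W[:3,3]
for n,p in dict(tab=(.611,.1603,.213),knob=(.526,-.058,.259),hub=(.6315,.064,.203)).items(): print(n,proj(c,p))
E
```

```text
1.65 [0.60258579 0.18745548 0.43461582] [-0.6803732   0.39338101  0.37695984  1.65304269 -0.15689389  1.12544852
 -0.05958752] [-0.03715037  0.57175111 -0.70401091] 0.7027777619045074
tab [258.11170481 251.07214002]
knob [102.1967501  494.81414472]
hub [258.34391055 343.38125412]
```

View pics/wrist1.png

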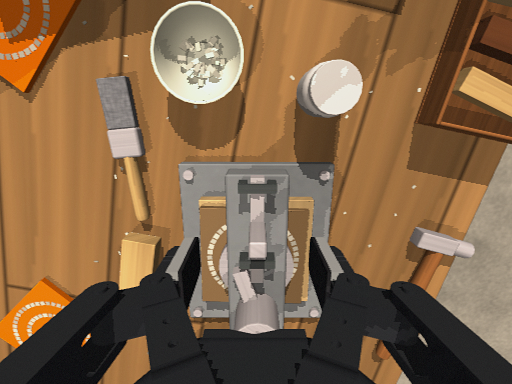

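```bash
python3 - <<'E'
import cv2,pickle
c=pickle.load(open('wrist1.pkl','rb'))['frame'][150:340,170:345]
cv2.imwrite('pics/w1crop.png',cv2.resize(c,None,fx=3,fy=3,interpolation=cv2.INTER_CUBIC))
E
```

```text
(no output)
```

View pics/w1crop.png

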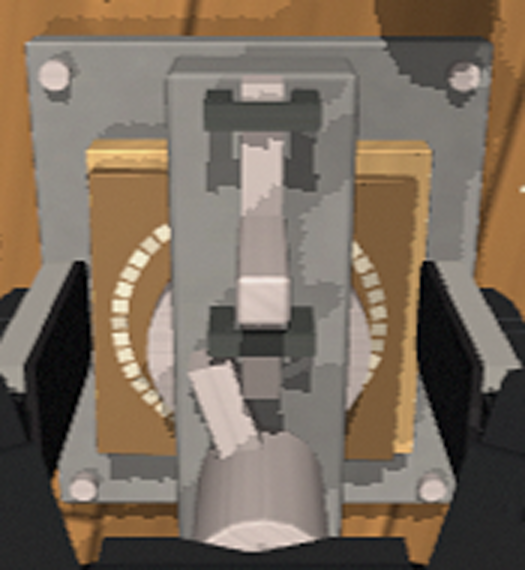

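The tab's top is at pixel (258,250), where the prediction put it, and the beam is aligned with the jaws. Descending to it.

```bash
python3 - <<'E'
from h import *; from station import sensors
o=sensors.get_obs(); print(need(o,.611,.1603,.355,11.7))
E
```

```text
(array([-0.03046993,  0.00274103,  0.07944404]), np.float64(0.07752643490168509), np.float64(11.77752643490169))
```

play_rows(
  commands=[
    [-0.015, 0.0014, 0, 0],
    [-0.0155, 0.0014, 0, 0],
    [0, 0, 0.02, 0],
    [0, 0, 0.02, 0],
    [0, 0, 0.02, 0],
    [0, 0, 0.019, 0],
    [0, 0, 0, 0],
  ],
)

```text
t: 2.4
eef_pos: [0.6105, 0.159, 0.353]
tool_rot: [-0.001, 0.631, 0.776, -0.002]
contact_force: [-1.1, -0.7, 0.0]
gripper_width: 0.707
```

play_rows(
  commands=[
    [0, 0, 0, 0],
    [0, 0, 0, 0],
    [0, 0, 0, 0],
    [0, 0, 0, 0],
    [0, 0, 0, 0],
    [0, 0, 0, 0],
  ],
  claw=0.0,
  force=40,
)

```text
t: 3.0
eef_pos: [0.611, 0.1595, 0.3571]
tool_rot: [-0.0, 0.631, 0.776, 0.0]
contact_force: [-4.3, -1.1, 6.1]
gripper_width: 0.157
```

Gripped: the opening reads about 13.4 mm on the 14 mm tab. Pulling the catch back.

play_rows(
  commands=[
    [0.005, 0, 0, 0],
    [0.005, 0, 0, 0],
    [0.005, 0, 0, 0],
    [0.005, 0, 0, 0],
    [0.004, 0, 0, 0],
    [0.003, 0, 0, 0],
    [0, 0, 0, 0],
  ],
)

```text
t: 3.7
eef_pos: [0.6057, 0.1853, 0.3571]
tool_rot: [0.0, 0.631, 0.776, -0.0]
contact_force: [-3.8, -3.4, 5.7]
gripper_width: 0.155
```

play_rows(
  commands=[
    [0.001, 0, 0, 0],
    [0.001, 0, 0, 0],
    [0.001, 0, 0, 0],
    [0, 0, 0, 0],
  ],
)

```text
t: 4.1
eef_pos: [0.6053, 0.1874, 0.3571]
tool_rot: [0.001, 0.632, 0.775, -0.0]
contact_force: [-3.8, -4.9, 5.9]
gripper_width: 0.155
```

play_rows(
  commands=[
    [0.001, 0, 0, 0],
    [0.001, 0, 0, 0],
    [0, 0, 0, 0],
  ],
)

```text
t: 4.4
eef_pos: [0.6052, 0.1878, 0.3571]
tool_rot: [0.001, 0.632, 0.775, -0.001]
contact_force: [-2.3, -8.5, 6.5]
gripper_width: 0.152
```

It is at its stop: the force rises and the pose no longer advances. Releasing and rising.

play_rows(
  commands=[
    [0, 0, 0, 0],
    [0, 0, 0, 0],
    [0, 0, 0, 0],
    [0, 0, 0, 0],
    [0, 0, -0.03, 0],
    [0, 0, -0.04, 0],
    [0, 0, -0.04, 0],
    [0, 0, 0, 0],
  ],
  claw=0.06,
)

```text
t: 5.2
eef_pos: [0.6062, 0.1912, 0.4721]
tool_rot: [0.002, 0.631, 0.776, 0.005]
contact_force: [0.1, 0.5, 0.3]
gripper_width: 0.701
```

```bash
python3 - <<'E'
from h import *; from station import sensors,read_camera
import pickle
o=sensors.get_obs(); print(o['eef_pos'],o['contact_force'],o['gripper_width'])
for n in('top','side'):
    c=read_camera(n); pickle.dump(c,open(n+'2.pkl','wb'))
    f=c['frame'][110:205,140:320] if n=='top' else c['frame'][125:235,200:330]
    cv2.imwrite(f'pics/{n}2.png',cv2.resize(f,None,fx=4.4,fy=4.4,interpolation=cv2.INTER_CUBIC))
E
```

```text
[0.60615515 0.19124173 0.47206471] [0.14216028 0.49816669 0.31561116] 0.7007155417203198
```

View pics/top2.png

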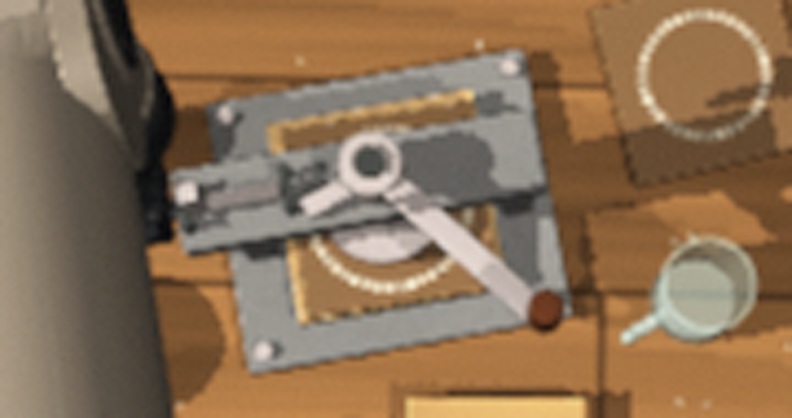

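View pics/side2.png

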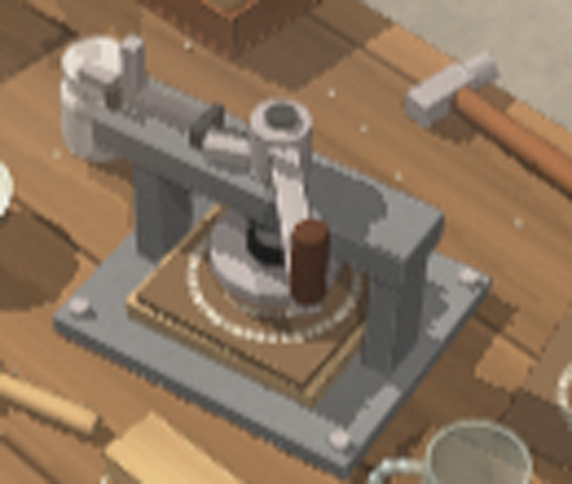

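The tab has moved from crop x 225 to 188, out to the beam's end, while the knob is still at (545,310). Now the knob, with the jaws along its tangent.

```bash
python3 - <<'E'
from h import *; from station import sensors
o=sensors.get_obs(); print(need(o,.526,-.058,.46,-40.8))
rows=[[-.042,-.019,0,0]]*6; print(sim(o['eef_pos'],o['tool_rot'],[[-.042,-.022,0,0]]*6+[[0,0,0,7.5]]*7))
E
```

```text
(array([-0.22805055, -0.12810344,  0.00626036]), np.float64(52.57634440042739), np.float64(11.776344400427382))
(array([ 0.52706054, -0.08224874,  0.46623097]), np.float64(-40.72364687744433))
```

play_rows(
  commands=[
    [-0.038, -0.0213, 0.001, 0],
    [-0.038, -0.0213, 0.001, 0],
    [-0.038, -0.0213, 0.001, 0],
    [-0.038, -0.0213, 0.001, 0],
    [-0.038, -0.0213, 0.001, 0],
    [-0.038, -0.0213, 0.001, 0],
    [0, 0, 0, 7.5],
    [0, 0, 0, 7.5],
    [0, 0, 0, 7.5],
    [0, 0, 0, 7.5],
    [0, 0, 0, 7.5],
    [0, 0, 0, 7.5],
    [0, 0, 0, 7.5],
    [0, 0, 0, 0],
    [0, 0, 0, 0],
  ],
)

```text
t: 6.8
eef_pos: [0.5258, -0.0578, 0.4587]
tool_rot: [-0.0, 0.908, 0.418, -0.001]
contact_force: [0.2, -0.3, -0.2]
gripper_width: 0.702
```

```bash
python3 - <<'E'
from h import *; from station import sensors,read_camera
import pickle
o=sensors.get_obs(); c=read_camera('wrist'); c['obs']=o; pickle.dump(c,open('wrist3.pkl','wb'));
print(o['t'],o['eef_pos'],o['q'],o['contact_force'],o['gripper_width'])
R=rot(o['tool_rot']).as_matrix(); H=np.eye(4);H[:3,:3]=R;H[:3,3]=o['eef_pos']
W=np.linalg.inv(H@c['T_tool_cam'])
c['rvec']=cv2.Rodrigues(W[:3,:3])[0].ravel();c['tvec']=W[:3,3]
f=c['frame'].copy()
for n,p in dict(knob=(.526,-.058,.259),hub=(.631,.064,.203)).items():
    u=proj(c,p);print(n,u);cv2.drawMarker(f,tuple(int(round(a)) for a in u),(0,255,0),cv2.MARKER_CROSS,9,1)
cv2.imwrite('pics/wrist3.png',f)
print(need(o,.526,-.058,.388,-40.8))
E
```

```text
6.8 [ 0.52581147 -0.05778849  0.45874958] [-0.54016026  0.20100165  0.62374699  1.86908002 -0.12985658  1.1137166
 -0.57567055] [ 0.20365722 -0.33604542 -0.23864497] 0.7020169317969547
knob [255.8499772  227.82609547]
hub [256.56025689 -21.52474692]
(array([5.82206660e-05, 3.62371213e-04, 7.07491968e-02]), np.float64(0.26775309951827353), np.float64(-40.53224690048172))
```

View pics/wrist3.png

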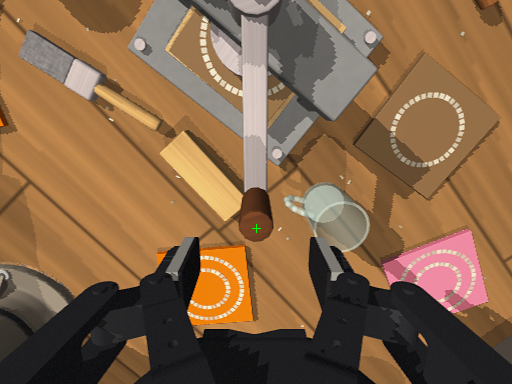

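The knob's top at (256,227) lies under the marker, centred between the jaws. Descending around it and closing to a loose cage.

play_rows(
  commands=[
    [0, 0, 0.02, 0],
    [0, 0, 0.02, 0],
    [0, 0, 0.02, 0],
    [0, 0, 0.01, 0.2],
    [0, 0, 0, 0],
  ],
)

```text
t: 7.35
eef_pos: [0.5256, -0.058, 0.3884]
tool_rot: [-0.0, 0.91, 0.416, -0.001]
contact_force: [0.2, -0.1, 0.5]
gripper_width: 0.704
```

play_rows(
  commands=[
    [0, 0, 0, 0],
    [0, 0, 0, 0],
    [0, 0, 0, 0],
    [0, 0, 0, 0],
  ],
  claw=0.032,
)

```text
t: 7.75
eef_pos: [0.5262, -0.0581, 0.3903]
tool_rot: [0.0, 0.91, 0.415, 0.001]
contact_force: [-0.2, -0.4, -0.3]
gripper_width: 0.379
```

play_rows(
  commands=[
    [0.0001, -0.0056, 0, 2],
    [0.0001, -0.0056, 0, 2],
    [0.0001, -0.0056, 0, 2],
    [0.0001, -0.0056, 0, 2],
    [0.0001, -0.0056, 0, 2],
  ],
)

```text
t: 8.25
eef_pos: [0.5076, -0.0395, 0.3903]
tool_rot: [0.002, 0.943, 0.333, 0.002]
contact_force: [7.0, -7.2, -5.8]
gripper_width: 0.379
```

```bash
cat > st.py <<'E'
from h import *; from station import sensors
o=sensors.get_obs(); C=np.array([.631,.064])
d=o['eef_pos'][:2]-C; a=np.arctan2(d[1],d[0])%(2*np.pi)
R=rot(o['tool_rot']).as_matrix(); y=np.arctan2(R[1,1],R[0,1])
f=o['contact_force']; F=R.T@f
print('t %.2f r %.1f ang %.2f swept %.3f | tang F(tool y) %.2f radial(tool x) %.2f z %.2f | tool x dir err %.2f'%(o['t'],1e3*np.hypot(*d),np.degrees(a),np.radians(229.2)-a,F[1],F[0],F[2],(np.degrees(y)+90-(np.degrees(a)-180)+180)%360-180))
E
python3 st.py
```

```text
t 8.25 r 161.1 ang 219.99 swept 0.161 | tang F(tool y) 9.95 radial(tool x) 0.91 z 5.82 | tool x dir err -1.10
```

play_rows(
  commands=[
    [0.0001, -0.0056, 0, 2],
    [0.0001, -0.0056, 0, 2],
    [0.0001, -0.0056, 0, 2],
  ],
)

```text
t: 8.55
eef_pos: [0.4975, -0.0263, 0.3903]
tool_rot: [0.002, 0.959, 0.283, 0.002]
contact_force: [6.5, -7.2, -3.8]
gripper_width: 0.376
```

```bash
python3 st.py
```

```text
t 8.55 r 161.1 ang 214.07 swept 0.264 | tang F(tool y) 9.51 radial(tool x) 1.52 z 3.84 | tool x dir err -1.21
```

play_rows(
  commands=[
    [0.0001, -0.0056, 0, 2],
    [0.0001, -0.0056, 0, 2],
  ],
)

```text
t: 8.75
eef_pos: [0.4916, -0.0169, 0.3903]
tool_rot: [0.002, 0.968, 0.249, 0.001]
contact_force: [4.9, -8.0, -4.0]
gripper_width: 0.374
```

```bash
python3 st.py
```

```text
t 8.75 r 161.2 ang 210.15 swept 0.333 | tang F(tool y) 9.38 radial(tool x) 0.41 z 4.09 | tool x dir err -1.31
```

play_rows(
  commands=[
    [0.0001, -0.0056, 0, 2],
    [0.0001, -0.0056, 0, 2],
  ],
)

```text
t: 8.95
eef_pos: [0.4864, -0.0071, 0.3903]
tool_rot: [0.002, 0.977, 0.215, 0.001]
contact_force: [3.9, -8.8, -2.2]
gripper_width: 0.376
```

```bash
python3 st.py
```

```text
t 8.95 r 161.1 ang 206.20 swept 0.402 | tang F(tool y) 9.59 radial(tool x) -0.20 z 2.29 | tool x dir err -1.36
```

Free swing reads about 9.6 N tangentially. Continuing at the same speed.

play_rows(
  commands=[
    [0.0001, -0.0056, 0, 2],
    [0.0001, -0.0056, 0, 2],
  ],
)

```text
t: 9.15
eef_pos: [0.4819, 0.003, 0.3902]
tool_rot: [0.002, 0.984, 0.181, 0.001]
contact_force: [3.0, -8.4, -1.2]
gripper_width: 0.372
```

```bash
python3 st.py
```

```text
t 9.15 r 161.1 ang 202.26 swept 0.470 | tang F(tool y) 8.91 radial(tool x) -0.17 z 1.28 | tool x dir err -1.45
```

play_rows(
  commands=[
    [0.0001, -0.0056, 0, 2],
    [0.0001, -0.0056, 0, 2],
  ],
)

```text
t: 9.35
eef_pos: [0.4781, 0.0134, 0.3902]
tool_rot: [0.002, 0.989, 0.146, 0.001]
contact_force: [1.3, -10.3, 0.5]
gripper_width: 0.375
```

```bash
python3 st.py
```

```text
t 9.35 r 161.1 ang 198.32 swept 0.539 | tang F(tool y) 10.26 radial(tool x) -1.70 z -0.45 | tool x dir err -1.51
```

play_rows(
  commands=[
    [0.0001, -0.0056, 0, 2],
    [0.0001, -0.0056, 0, 2],
  ],
)

```text
t: 9.55
eef_pos: [0.475, 0.0241, 0.3902]
tool_rot: [0.002, 0.994, 0.111, 0.0]
contact_force: [-0.5, -10.3, 2.8]
gripper_width: 0.366
```

```bash
python3 st.py
```

```text
t 9.55 r 161.0 ang 194.36 swept 0.608 | tang F(tool y) 9.99 radial(tool x) -2.74 z -2.77 | tool x dir err -1.57
```

play_rows(
  commands=[
    [0.0001, -0.0056, 0, 2],
    [0.0001, -0.0056, 0, 2],
  ],
)

```text
t: 9.75
eef_pos: [0.4727, 0.0349, 0.3902]
tool_rot: [0.002, 0.997, 0.077, -0.0]
contact_force: [-2.1, -10.8, 4.8]
gripper_width: 0.375
```

```bash
python3 st.py
```

```text
t 9.75 r 161.0 ang 190.41 swept 0.677 | tang F(tool y) 10.37 radial(tool x) -3.72 z -4.77 | tool x dir err -1.62
```

play_rows(
  commands=[
    [0.0001, -0.0056, 0, 2],
    [0.0001, -0.0056, 0, 2],
  ],
)

```text
t: 9.95
eef_pos: [0.4711, 0.046, 0.3901]
tool_rot: [0.002, 0.999, 0.042, -0.001]
contact_force: [-3.3, -10.6, 6.3]
gripper_width: 0.379
```

```bash
python3 st.py
```

```text
t 9.95 r 160.9 ang 186.42 swept 0.747 | tang F(tool y) 10.32 radial(tool x) -4.17 z -6.31 | tool x dir err -1.64
```

play_rows(
  commands=[
    [0.0001, -0.0056, 0, 2],
    [0.0001, -0.0056, 0, 2],
  ],
)

```text
t: 10.15
eef_pos: [0.4704, 0.0572, 0.39]
tool_rot: [0.002, 1.0, 0.007, -0.001]
contact_force: [-3.4, -10.4, 7.2]
gripper_width: 0.374
```

```bash
python3 st.py
```

```text
t 10.15 r 160.8 ang 182.42 swept 0.816 | tang F(tool y) 10.42 radial(tool x) -3.60 z -7.11 | tool x dir err -1.64
```

play_rows(
  commands=[
    [0.0001, -0.0056, 0, 2],
    [0.0001, -0.0056, 0, 2],
  ],
)

```text
t: 10.35
eef_pos: [0.4704, 0.0685, 0.3899]
tool_rot: [0.002, 1.0, -0.028, -0.001]
contact_force: [-5.2, -10.5, 7.6]
gripper_width: 0.377
```

```bash
python3 st.py
```

```text
t 10.35 r 160.6 ang 178.40 swept 0.887 | tang F(tool y) 10.76 radial(tool x) -4.67 z -7.56 | tool x dir err -1.61
```

play_rows(
  commands=[
    [0.0001, -0.0056, 0, 2],
    [0.0001, -0.0056, 0, 2],
  ],
)

```text
t: 10.55
eef_pos: [0.4713, 0.0797, 0.3898]
tool_rot: [0.002, 0.998, -0.063, -0.001]
contact_force: [-5.0, -10.0, 7.2]
gripper_width: 0.376
```

```bash
python3 st.py
```

```text
t 10.55 r 160.5 ang 174.37 swept 0.957 | tang F(tool y) 10.54 radial(tool x) -3.72 z -7.15 | tool x dir err -1.57
```

play_rows(
  commands=[
    [0.0001, -0.0056, 0, 2],
    [0.0001, -0.0056, 0, 2],
  ],
)

```text
t: 10.75
eef_pos: [0.4729, 0.0909, 0.3897]
tool_rot: [0.002, 0.995, -0.097, -0.002]
contact_force: [-5.3, -9.8, 7.3]
gripper_width: 0.377
```

```bash
python3 st.py
```

```text
t 10.75 r 160.4 ang 170.34 swept 1.027 | tang F(tool y) 10.62 radial(tool x) -3.31 z -7.22 | tool x dir err -1.53
```

play_rows(
  commands=[
    [0.0001, -0.0056, 0, 2],
    [0.0001, -0.0056, 0, 2],
  ],
)

```text
t: 10.95
eef_pos: [0.4752, 0.1014, 0.3896]
tool_rot: [0.002, 0.991, -0.132, -0.002]
contact_force: [-8.0, -11.6, 9.3]
gripper_width: 0.375
```

```bash
python3 st.py
```

```text
t 10.95 r 160.2 ang 166.49 swept 1.094 | tang F(tool y) 13.30 radial(tool x) -4.72 z -9.24 | tool x dir err -1.69
```

The push has risen to 13.3 N, so the pad has touched. Single rows from here.

play_rows(
  commands=[
    [0.0001, -0.0056, 0, 2],
  ],
)

```text
t: 11.05
eef_pos: [0.4766, 0.1066, 0.3896]
tool_rot: [0.003, 0.989, -0.15, -0.002]
contact_force: [-9.2, -12.9, 10.2]
gripper_width: 0.372
```

```bash
python3 st.py
```

```text
t 11.05 r 160.1 ang 164.57 swept 1.128 | tang F(tool y) 15.08 radial(tool x) -5.00 z -10.09 | tool x dir err -1.78
```

play_rows(
  commands=[
    [0.0001, -0.0056, 0, 2],
  ],
)

```text
t: 11.15
eef_pos: [0.4782, 0.1117, 0.3895]
tool_rot: [0.003, 0.986, -0.167, -0.003]
contact_force: [-10.2, -13.4, 12.1]
gripper_width: 0.376
```

```bash
python3 st.py
```

```text
t 11.15 r 160.1 ang 162.67 swept 1.161 | tang F(tool y) 16.12 radial(tool x) -5.27 z -11.98 | tool x dir err -1.89
```

It is now 5.6 N above free swing, so I stop here, back off within the cage's slack, open and rise.

play_rows(
  commands=[
    [0, 0, 0, 0],
    [0, 0, 0, 0],
  ],
)

```text
t: 11.35
eef_pos: [0.4784, 0.1125, 0.3894]
tool_rot: [0.002, 0.986, -0.166, -0.002]
contact_force: [-7.5, -8.3, 6.8]
gripper_width: 0.378
```

```bash
python3 st.py
```

```text
t 11.35 r 160.2 ang 162.37 swept 1.166 | tang F(tool y) 10.35 radial(tool x) -4.42 z -6.73 | tool x dir err -1.46
```

play_rows(
  commands=[
    [0, 0.003, 0, 0],
    [0, 0.002, 0, 0],
    [0, 0, 0, 0],
  ],
)

```text
t: 11.65
eef_pos: [0.478, 0.1105, 0.39]
tool_rot: [-0.0, 0.986, -0.165, 0.0]
contact_force: [-0.0, 0.0, -0.3]
gripper_width: 0.372
```

```bash
python3 st.py
```

```text
t 11.65 r 159.9 ang 163.10 swept 1.154 | tang F(tool y) -0.03 radial(tool x) -0.03 z 0.31 | tool x dir err -2.05
```

Contact is gone. Opening and lifting.

play_rows(
  commands=[
    [0, 0, 0, 0],
    [0, 0, 0, 0],
    [0, 0, 0, 0],
    [0, 0, 0, 0],
    [0, 0, -0.03, 0],
    [0, 0, -0.04, 0],
    [0, 0, -0.04, 0],
    [0, 0, -0.03, 0],
    [0, 0, 0, 0],
  ],
  claw=0.06,
)

```text
t: 12.55
eef_pos: [0.479, 0.1102, 0.5337]
tool_rot: [-0.003, 0.986, -0.165, 0.003]
contact_force: [0.7, 0.0, -0.4]
gripper_width: 0.703
```

play_rows(
  commands=[
    [-0.04, 0, 0, 0],
    [-0.04, 0, 0, 0],
    [0, 0.05, 0, 0],
    [0, 0.05, 0, 0],
    [0, 0.05, 0, 0],
    [0, 0.05, 0, 0],
    [0, 0, 0, 0],
    [0, 0, 0, 0],
  ],
)

```text
t: 13.35
eef_pos: [0.3428, -0.0393, 0.5293]
tool_rot: [-0.0, 0.986, -0.167, -0.0]
contact_force: [0.4, -0.1, -0.6]
gripper_width: 0.703
```

```bash
python3 - <<'E'
from h import *; from station import sensors,read_camera
import pickle
o=sensors.get_obs(); print(o['t'],o['eef_pos'],o['contact_force'],o['gripper_width'])
for n in('top','side'):
    c=read_camera(n); pickle.dump(c,open(n+'4.pkl','wb'))
    f=c['frame'][100:225,130:320] if n=='top' else c['frame'][125:235,200:330]
    cv2.imwrite(f'pics/{n}4.png',cv2.resize(f,None,fx=4.2,fy=4.2,interpolation=cv2.INTER_CUBIC))
E
```

```text
13.35 [ 0.3428068  -0.0392505   0.52928426] [ 0.4106273  -0.07649261 -0.60477997] 0.7029781279127265
```

View pics/top4.png

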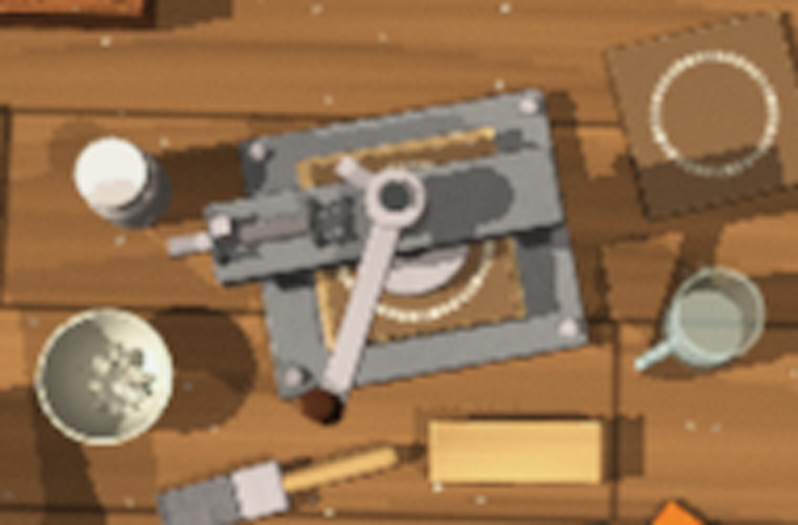

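View pics/side4.png

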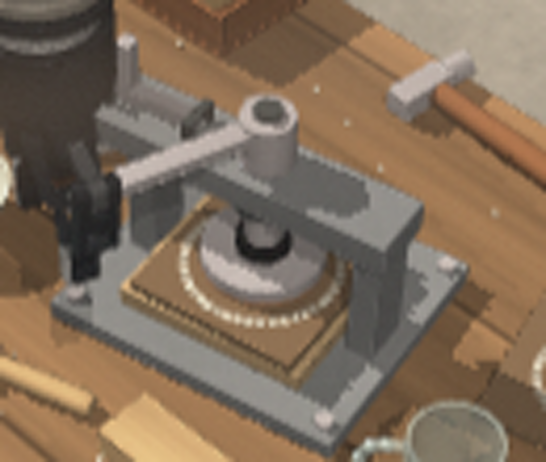

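The pad now sits on the panel. The catch bolt sticks out past the beam's end, with the tab at crop (220,225), and the knob is at (324,405). One numeric check of the crank angle and of the bystanders before handing in.

```bash
python3 - <<'E'
from h import *; import pickle
a=pickle.load(open('top0.pkl','rb'));b=pickle.load(open('top4.pkl','rb'))
p=onz(b,np.array([324,405])/4.2+[129.6,99.6],.259);d=p-np.array([.631,.064,0])
ang=np.degrees(np.arctan2(d[1],d[0]))%360;print('knob',p,np.hypot(*d[:2]),ang,'swept',np.radians(229.2-ang))
t=onz(b,np.array([220,225])/4.2+[129.6,99.6],.213);print('tab',t,'moved',np.hypot(*(t[:2]-[.611,.1603])))
for n,(x,y,w,h) in dict(panel=(208,170,40,14),jar=(146,130,22,22),bowl=(136,172,36,36),glass=(280,162,34,28),brush=(165,203,60,26),offcut=(230,197,46,22),spare=(272,100,54,54)).items():
    s=a['frame'][y-6:y+h+6,x-6:x+w+6];m=cv2.matchTemplate(s,b['frame'][y:y+h,x:x+w],cv2.TM_CCOEFF_NORMED)
    _,v,_,l=cv2.minMaxLoc(m);print(n,'shift px',l[0]-6,l[1]-6,round(v,2))
E
```

```text
knob [0.47459171 0.10287322 0.259     ] 0.16116662725999137 166.0426853790494 swept 1.1023030868535422
tab [0.60468425 0.18718202 0.213     ] moved 0.02761397167782739
panel shift px 0 0 0.57
jar shift px 0 0 0.98
bowl shift px 0 0 0.95
glass shift px 0 0 0.93
brush shift px 0 0 0.91
offcut shift px 0 0 0.83
spare shift px 0 0 0.98
```

```bash
python3 -c "
from station import bot; print(bot.hand_in())"
```

```text
the job is handed in; nothing more can be done
None
```

I pulled the catch back to its stop and swung the crank clockwise until the pad bore on the panel. Then I let go, lifted clear and handed the job in at about 13.5 s. The hand-in gives no verdict.

- **Catch:** the camera shows the tab about 27.6 mm from where it started, out of 28 mm.
- **Clamping:** the crank swung free at 9.6 to 10.6 N. I stopped at 16.1 N, about 5.6 N harder. By the given rates that puts an estimated 60 to 75 N on the panel; the force on the panel itself was not measured.
- **Release:** force on the tool read near zero after letting go, and the arm stood well clear of everything.
- **Bystanders:** the before and after top views show no shift of the jar, bowl, glass, brush, offcut or spare panel.

**Checks that disagreed or were weak:**
- The camera puts the crank at 1.10 rad from where it started, against 1.17 rad from the arm's position. The slack in the loosely closed fingers accounts for about 0.025 rad of that. I put the rest down to give in the fingers and camera error.
- The panel's image match showed no shift but was weak (0.57), because the crank's arm and shadow now cross it.
- Before I pulled the catch, the knob stood about 2° (0.04 rad) clockwise of the given rest angle. I left that as measured.
- While pushing, the tool also felt up to 12 N of upward force, which I took for friction on the knob. It vanished on release.

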